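# Two-key reset of a controller board

### The arm

A 6-joint arm with a two-finger parallel gripper is mounted at the origin on the work surface. World frame = base frame: x ahead of the robot, y to its left, z up, the work surface at z = 0. Lengths are in mm, angles in rad, forces in N, time in s.
With the tool pointing down it reaches from about 350 to 875 mm from the base axis. Payload 4.2 kg.
Tool frame: the origin (TCP) lies at the very end of the fingers, on their centre line; the grasp point (between the pads) lies 19 mm behind it; z points along the fingers, y is the line along which they close (so a half turn about z gives the same grasp; the last joint's range is limited). The gripper opens to 85 mm and grips with 20 to 120 N. Pads are 22 mm wide; open, the fingers measure 114 mm over their backs; the gripper's body (76 mm by 85 mm) begins 54 mm behind the grasp point. The pads swing forward as they close: fully open they stand 13 mm farther back than shut.
Start: joints at [-1.034, 0.385, 0.008, 0, -1.194, -0.259], TCP at [171.417, -601.012, 231.312] pointing down, gripper open.
Joint ranges: [-3.14, 3.14], [-1.21, 2.06], [-1.07, 1.41], [-3.16, 2.05], [-2.99, -0.16], [-3.1, 3.1]. Speed limits (rad/s): [2.79, 2.79, 3.14, 3.14, 3.14, 3.14].

### API

Orientations are given as a unit quaternion [x, y, z, w].
In Python, from bench import arm, optics gives the robot as it stands. The module is installed in compiled form; this text tells all that it offers.
- The arm moves only by the tool step_arm, never from a script. Its argument "motion" is a list of rows, each an object with "dr": the turn, a rotation vector about the tool's x, y, z in units of 8 degrees (1.0 is 8 degrees), a list of three; "slide": the shift along the tool's x, y, z in mm, a list of three; "jaw": the finger opening in mm, from 0 to 85.4. A call has exactly 8 rows; each row is the pose to reach, as a shift and turn from the pose commanded when the call began, along the tool's axes at that moment; what a row does not reach only later rows make up. A row lasts 1/8 s, in which the tool goes at most 62.5 mm and 10.7 degrees, less where a joint would pass 70% of its speed; a pose out of reach is approached as far as the arm can. A call with a gripper value outside its range is refused whole. The fingers move at their own pace and stop on an object; the grip force is fixed at half the most. Time passes only in rows, so rows that repeat a pose let the fingers close, or fill a call up. It gives the time, the measured TCP pose, the force, the opening and the grip force at its end, in the units of the state.
- arm.read_state(): the state, without advancing time (a new reading comes with each control period).
- optics.get_image(name): name is "side" or "top" or "wrist"; returns the picture (480x640x3 uint8, blue, green, red); there is no depth.
- optics.camera_info(name): a dict with "camera_matrix" (3x3 intrinsics, pixels), "view" (4x4, takes a point from world to camera coordinates); the wrist camera has in their place "T_tool_cam" (4x4, takes a point from camera to tool coordinates, whose origin is the TCP and whose axes are the flange's). Camera axes: x right, y up, looking along -z (the intrinsics and any distortion apply to the point x, -y, -z); pixel columns grow to the right and rows downward; lengths in mm; the calibration is good to about 2 mm. A picture is of the moment at which its call begins: read the wrist's pose just before it. camera_info takes no time and is no camera call.
- arm.job_done(): hands the job in; it is judged then, once.
The state is a dict: "clock": time; "joints": joint angles; "joint_vel": joint speeds; "joint_efforts": joint torques, N m; "position": TCP position; "ee_rot": TCP orientation; "contact_force": force on the tool from outside, world axes, zero at the start; "wrist_torque": the same for the moment, N m; "gripper_width": finger opening in mm; "grasp_force": force on a finger pad.
Only numpy, scipy, OpenCV 4.12 (cv2) and the standard library are available. Lean on these libraries where they do the work, as an engineer would, in place of code of your own. Each camera call takes 0.05 s, during which the arm holds its last target. There are 200 camera calls.

### The job

Reset the controller in the blue box: with the fingertips push the orange sliding guard all the way back to uncover the two yellow keys, then press both keys down together, one fingertip on each, hold both fully down for at least two seconds, and let them come up again. Leave the guard pushed back, do not press one key alone, and do not move or pick up any of the things lying around.

Things in the scene. Friction and masses are not known exactly. Their poses are not given: they have to be found in the camera images.
- controller: blue plastic project box, 200 (x) x 120 (y) x 34 mm high, fixed to the table, its green circuit board showing in its rear half. Origin: centre of its underside, on the table. Its x axis runs lengthwise away from the robot (yawed up to 0.4 rad), z up. Top deck at z = 34 mm; two low aluminium rails (8 mm high, 6 mm wide) run along x on the deck at y = +-50 mm
- guard (a joint): orange hood, 90 (x) x 104 (y) mm, sliding along the box x axis; value = metres slid back: 0 = forward, 0.09 = fully back at its stop. Starts at 0 to 0.03, covering both keys. Solid from 60 to 82 mm above the table, with 4 mm side skirts below it, over the rails. About 1.5 N of friction; stays where left. Fully back, its front face is at box x = 0, 45 mm behind the key centres
- guard_face (a point): centre of the guard's flat upright front face (the face towards the box's -x), 71 mm above the table; the face is 104 mm wide and 22 mm high; push it towards the box's +x. Moves with the guard; lies at x = -90 mm + guard value, y = 0 in the box frame
- key_left_top (a point): centre of the top of the left yellow round key (box frame x = -45, y = +25 mm), 24 mm in diameter, its top 56 mm above the table when up; it stands in a round black collar 40 mm across whose rim is 46 mm above the table. Moves down with the key
- key_right_top (a point): the same for the right key (box frame x = -45, y = -25 mm); the keys' centres are 50 mm apart
- key_left (a joint): left key, metres pressed: 0 = up, 0.006 = fully down (stop). Spring: starts to yield at 1.2 N, fully down at 4 N; springs up when let go
- key_right (a joint): right key, the same
- reel: loose white reel, 64 mm across, 40 mm high, standing beside the box; origin at the centre of its underside, z up. Leave alone
- pot: loose open aluminium pot, 60 mm across, 45 mm high, beside the box; origin at the centre of its underside, z up. Leave alone
- capacitor: loose blue upright capacitor can, 25 mm across, 40 mm high, beside the box; origin at the centre of its underside, z up. Leave alone
- meter: loose yellow multimeter lying flat, 150 x 75 x 34 mm (41 with its dial), on the right; origin at the centre of its underside. Leave alone
- driver: loose screwdriver, about 180 mm long, lying on the right. Leave alone
- case: loose black plastic case, 100 x 70 x 28 mm, on the left; origin at the centre of its underside. Leave alone
- jar: loose jar with a red cap, 56 mm across, 85 mm high, on the right; origin at the centre of its underside, z up. Leave alone

How it is judged (in metres and radians):
On the way, in this order (a step that is already met when the one before it is completed fails the run):
1. the guard is pushed back (at least 80 of its 90 mm) with both keys still up (value of joint guard above 0.08 m and value of joint each of key_left, key_right below 0.001 m), for 0.2 s.
2. both keys are held down together (each at least 4.5 of 6 mm) for two seconds without a break (value of joint each of key_left, key_right above 0.0045 m and value of joint guard above 0.08 m), for 2 s.
At the end, for the whole second after the job is handed in: the guard still stands at least 80 mm back, both keys are up again (within 1 mm), and every loose thing is at rest, upright and within 25 mm of where it was (all of step 1 and distance of each of reel, pot, capacitor, meter, driver, case, jar from where it was at the start of the episode below 0.025 m and angle between each of reel, pot, capacitor, jar's own z axis and vertical below 0.2 rad and linear speed of each of reel, pot, capacitor, meter, driver, case, jar below 0.02 m/s); the robot touches nothing.
It fails at once if one key is pressed (over 4 mm) while the other is up (under 1 mm) ((value of joint key_left above 0.004 m and value of joint key_right below 0.001 m) or (value of joint key_right above 0.004 m and value of joint key_left below 0.001 m)).
It fails at once if a loose thing is moved more than 25 mm, lifted or knocked over (distance of any of reel, pot, capacitor, meter, driver, case, jar from where it was at the start of the episode above 0.025 m or angle between any of reel, pot, capacitor, jar's own z axis and vertical above 0.35 rad).
It also fails if it takes over 48 s, if anything falls off the work surface, if the arm or the gripper's body presses on something with over 40 N, if the wrist force passes 120 N, or if a joint passes its speed limit or range.

## Working session

There is one attempt and no reset: what is moved stays moved. The work goes in short steps, Python scripts to look and compute and a tool call to move; the robot and the scene stay as the last step left them, time stands still between calls to the robot, and variables do not carry over. Pictures are saved under pics/ and viewed, at most 10 in all, crops included, and the job is handed in when it is done.

Besides the shell and the picture viewer there is one more tool, called after "Call:" as a command line: name --argument value ..., lists and objects as JSON in quotes. step_arm: Moves the arm, as the interface text tells. Its arguments: {"type":"object","properties":{"motion":{"type":"array","items":{"type":"object","properties":{"dr":{"type":"array","items":{"type":"number"}},"slide":{"type":"array","items":{"type":"number"}},"jaw":{"type":"number"}}}}},"required":["motion"]}

```bash
mkdir -p pics; python3 - <<'E'
from bench import arm, optics
import cv2,numpy as np
s=arm.read_state(); print(s['clock'],s['position'],s['ee_rot'],s['gripper_width'])
for n in('top','side'):
    i=optics.get_image(n); cv2.imwrite(f'pics/{n}0.png',i)
    c=optics.camera_info(n); print(n,{k:np.round(v,3).tolist() if not isinstance(v,str) else v for k,v in c.items()})
print(optics.camera_info('wrist'))
E
```

```text
0.0 [ 171.24881726 -600.47239194  230.22341855] [-1.38351840e-01  9.90382539e-01  1.07506324e-03 -1.98309995e-04] 85.57887057468834
top {'camera_matrix': [[458.349, 0.0, 319.797], [0.0, 458.349, 233.604], [0.0, 0.0, 1.0]], 'view': [[-0.007, -1.0, -0.012, -16.195], [0.996, -0.008, 0.093, -480.559], [-0.093, -0.011, 0.996, -1214.928], [0.0, 0.0, 0.0, 1.0]]}
side {'camera_matrix': [[558.442, 0.0, 324.209], [0.0, 558.442, 242.223], [0.0, 0.0, 1.0]], 'view': [[-0.947, -0.321, 0.023, 447.547], [0.183, -0.478, 0.859, -174.285], [-0.265, 0.817, 0.512, -1184.996], [0.0, 0.0, 0.0, 1.0]]}
{'camera_matrix': array([[348.99014119,   0.        , 322.22155193],
       [  0.        , 348.99014119, 239.08696962],
       [  0.        ,   0.        ,   1.        ]]), 'T_tool_cam': array([[-4.57704205e-04,  9.45068327e-01,  3.26872526e-01,
         8.39759261e+01],
       [ 9.99999205e-01,  8.16518713e-04, -9.60503275e-04,
         5.33064144e-01],
       [-1.17463876e-03,  3.26871827e-01, -9.45067949e-01,
        -1.41781296e+02],
       [ 0.00000000e+00,  0.00000000e+00,  0.00000000e+00,
         1.00000000e+00]])}
```

View pics/top0.png

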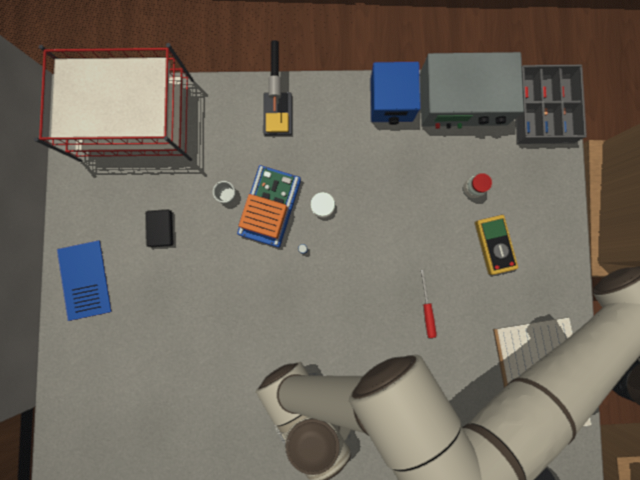

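View pics/side0.png

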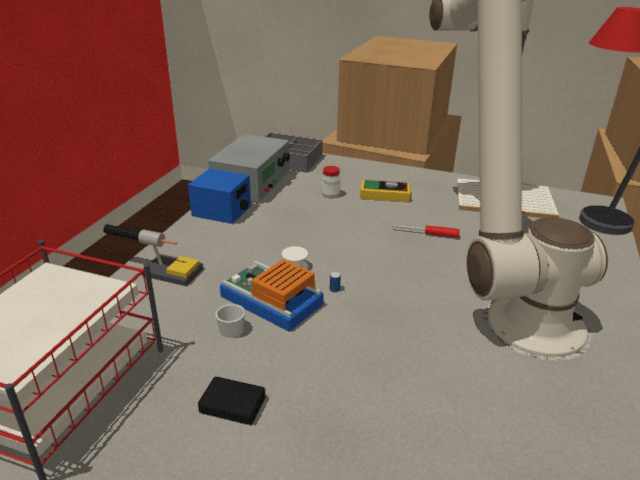

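The top view shows the controller centred near (268,207), its x axis pointing up and slightly right. The guard is forward at (264,215), with the pot at (224,192), reel at (322,205) and capacitor at (304,249). The side view agrees with this.

```bash
cat > h.py <<'E'
import numpy as np,cv2
from scipy.spatial.transform import Rotation as R
from bench import arm,optics
def cam(n,s=None):
    c=optics.camera_info(n);K=c['camera_matrix']
    if n=='wrist':
        T=np.eye(4);T[:3,:3]=R.from_quat(s['ee_rot']).as_matrix();T[:3,3]=s['position']
        W=T@c['T_tool_cam']
    else: W=np.linalg.inv(c['view'])
    return K,W
def ray(K,W,uv,z):
    uv=np.atleast_2d(uv).astype(float)
    d=np.c_[(uv[:,0]-K[0,2])/K[0,0],-(uv[:,1]-K[1,2])/K[1,1],-np.ones(len(uv))]@W[:3,:3].T
    return W[:3,3]+d*((z-W[2,3])/d[:,2])[:,None]
def proj(K,W,p):
    q=(np.atleast_2d(p)-W[:3,3])@W[:3,:3]
    return np.c_[K[0,2]-K[0,0]*q[:,0]/q[:,2],K[1,2]+K[1,1]*q[:,1]/q[:,2]]
def mask(im,lo,hi,roi):
    m=cv2.inRange(cv2.cvtColor(im,cv2.COLOR_BGR2HSV),lo,hi);o=np.zeros_like(m)
    x0,y0,x1,y1=roi;o[y0:y1,x0:x1]=m[y0:y1,x0:x1];return o
def big(m):
    m=cv2.morphologyEx(m,cv2.MORPH_CLOSE,np.ones((5,5)))
    return max(cv2.findContours(m,0,1)[0],key=cv2.contourArea)[:,0]
def rect(p): # world xy points -> centre, corners
    r=cv2.minAreaRect(p[:,:2].astype(np.float32));return r
E
python3 - <<'E'
from h import *
im=cv2.imread('pics/top0.png');K,W=cam('top')
g=big(mask(im,(5,150,80),(20,255,255),(200,150,340,280)))
print('guard z82',rect(ray(K,W,g,82)),cv2.boxPoints(rect(ray(K,W,g,82))).tolist())
mb=mask(im,(100,100,40),(125,255,255),(200,150,302,280))|mask(im,(5,150,80),(20,255,255),(200,150,302,280))|mask(im,(40,60,30),(95,255,255),(200,150,302,280))
b=big(mb);print('box z34',rect(ray(K,W,b,34)),cv2.boxPoints(rect(ray(K,W,b,34))).tolist())
for n,uv,z in(('pot',(224,192),45),('reel',(322,205),40),('cap',(304,249),40)):print(n,ray(K,W,uv,z)[0].round())
E
```

```text
guard z82 ((523.43408203125, 126.00146484375), (104.3612060546875, 90.15105438232422), 72.55045318603516) [[464.7856750488281, 89.73875427246094], [550.7881469726562, 62.70553207397461], [582.08251953125, 162.26417541503906], [496.08001708984375, 189.29739379882812]]
box z34 ((556.181640625, 116.90385437011719), (122.40679931640625, 199.03575134277344), 72.42845153808594) [[442.8301086425781, 88.60026550292969], [632.5789794921875, 28.512065887451172], [669.533203125, 145.2074432373047], [479.7843017578125, 205.29563903808594]]
pot [592. 236.  45.]
reel [556. -27.  40.]
cap [438.  22.  40.]
```

The box centre is (556,117) with yaw about -0.305 rad, and the guard is at about 11 mm. The fitted sizes, 199x122 and 90x104, match the given ones. I'll move over in two calls, going around the short-reach zone.

Call:
step_arm --motion '[{"dr":[0,0,1],"slide":[-52,31,0],"jaw":37},{"dr":[0,0,2],"slide":[-103,62,0],"jaw":37},{"dr":[0,0,3],"slide":[-155,93,0],"jaw":37},{"dr":[0,0,4.17],"slide":[-206,124,0],"jaw":37},{"dr":[0,0,4.17],"slide":[-258,154,0],"jaw":37},{"dr":[0,0,4.17],"slide":[-309,185,0],"jaw":37},{"dr":[0,0,4.17],"slide":[-361,216,0],"jaw":37},{"dr":[0,0,4.17],"slide":[-412,247,0],"jaw":37}]'

```text
clock: 1.1
position: [500.8, -248.7, 231.1]
ee_rot: [0.152, 0.988, 0.0, -0.0]
contact_force: [0.1, -0.6, -0.1]
gripper_width: 37.0
grasp_force: 0.0
```

Call:
step_arm --motion '[{"dr":[0,0,0],"slide":[29,52,0],"jaw":37},{"dr":[0,0,0],"slide":[59,104,0],"jaw":37},{"dr":[0,0,0],"slide":[89,157,0],"jaw":37},{"dr":[0,0,0],"slide":[119,209,0],"jaw":37},{"dr":[0,0,0],"slide":[148,261,0],"jaw":37},{"dr":[0,0,0],"slide":[178,313,0],"jaw":37},{"dr":[0,0,0],"slide":[208,366,0],"jaw":37},{"dr":[0,0,0],"slide":[208,366,0],"jaw":37}]'

```text
clock: 2.1
position: [410.2, 164.3, 231.1]
ee_rot: [0.148, 0.989, 0.0, -0.0]
contact_force: [0.8, -0.2, -1.1]
gripper_width: 37.1
grasp_force: 0.0
```

```bash
python3 - <<'E'
from h import *
s=arm.read_state();im=optics.get_image('wrist');cv2.imwrite('pics/w1.png',im)
K,W=cam('wrist',s);print(s['position'].round(1),s['joints'].round(2))
g=big(mask(im,(5,150,60),(20,255,255),(0,0,640,480)))
P=ray(K,W,g,82);print(rect(P),cv2.boxPoints(rect(P)).round(1).tolist())
yaw=-.305;c=np.array([556.2,116.9]);X=np.array([np.cos(yaw),np.sin(yaw)]);Y=np.array([-X[1],X[0]])
for x,y,z in((-90+11,0,71),(-79,52,60),(-79,-52,60),(-100,60,34),(-100,-60,34)):
    print(x,y,z,proj(K,W,np.r_[c+x*X+y*Y,z]).round(0))
E
```

```text
[410.2 164.3 231.1] [ 0.75  0.07 -0.41 -0.   -1.09 -2.62]
((517.8931884765625, 133.32943725585938), (96.97257232666016, 115.47537231445312), 72.18714904785156) [[448.1000061035156, 104.80000305175781], [558.0, 69.5], [587.7000122070312, 161.8000030517578], [477.79998779296875, 197.1999969482422]]
-79 0 71 [[319. 293.]]
-79 52 60 [[372. 288.]]
-79 -52 60 [[267. 287.]]
-100 60 34 [[377. 258.]]
-100 -60 34 [[262. 258.]]
```

View pics/w1.png

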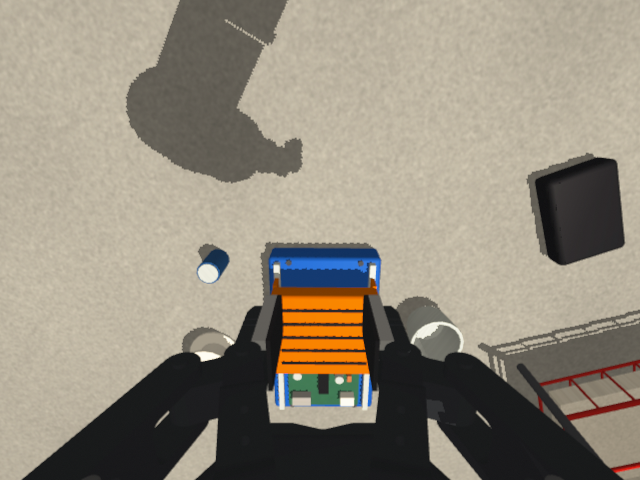

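The wrist view shows the guard's front edge at v≈290, u 271–378. The box's front deck edge is at v≈258, with the capacitor at the left and the pot behind the right finger. The scene sits a few pixels to the right of my prediction, so I'll refine the lateral position.

```bash
python3 - <<'E'
from h import *
s=arm.read_state();im=cv2.imread('pics/w1.png');K,W=cam('wrist',s)
H=cv2.cvtColor(im,cv2.COLOR_BGR2HSV)
yaw=-.305;c=np.array([556.2,116.9]);X=np.array([np.cos(yaw),np.sin(yaw)]);Y=np.array([-X[1],X[0]])
def box(uv,z): p=ray(K,W,uv,z)[0,:2]-c; return np.round([p@X,p@Y],1)
for v in (252,262,270,280,285,289,292):
    b=np.where((H[v,:,0]>100)&(H[v,:,0]<125)&(H[v,:,1]>100))[0];b=b[(b>240)&(b<400)]
    o=np.where((H[v,:,0]<20)&(H[v,:,1]>150))[0]
    print(v,*( (n,q.min(),q.max(),box((q.min(),v),z),box((q.max()+1,v),z)) for n,q,z in(('b',b,34),('o',o,71)) if len(q)))
cv2.imwrite('pics/w1c.png',cv2.resize(im[230:420,190:470],None,fx=2.8,fy=2.8,interpolation=cv2.INTER_NEAREST))
E
```

```text
252 ('b', np.int64(272), np.int64(376), array([-105.9,  -51.5]), array([-106.3,   57.7]))
262 ('b', np.int64(269), np.int64(380), array([-94.6, -55.1]), array([-95.1,  62.6]))
270 ('b', np.int64(269), np.int64(379), array([-85.4, -55.5]), array([-85.9,  62.1]))
280 ('b', np.int64(270), np.int64(379), array([-73.7, -55. ]), array([-74.2,  62.7])) ('o', np.int64(275), np.int64(373), array([-91.6, -44.2]), array([-92. ,  50.2]))
285 ('b', np.int64(270), np.int64(378), array([-67.8, -55.3]), array([-68.3,  62. ])) ('o', np.int64(273), np.int64(374), array([-86.3, -46.3]), array([-86.7,  51.4]))
289 ('b', np.int64(270), np.int64(378), array([-63. , -55.5]), array([-63.5,  62.3])) ('o', np.int64(273), np.int64(375), array([-82. , -46.5]), array([-82.5,  52.6]))
292 ('b', np.int64(270), np.int64(378), array([-59.4, -55.6]), array([-59.9,  62.5])) ('o', np.int64(272), np.int64(376), array([-78.8, -47.6]), array([-79.2,  53.8]))
```

View pics/w1c.png

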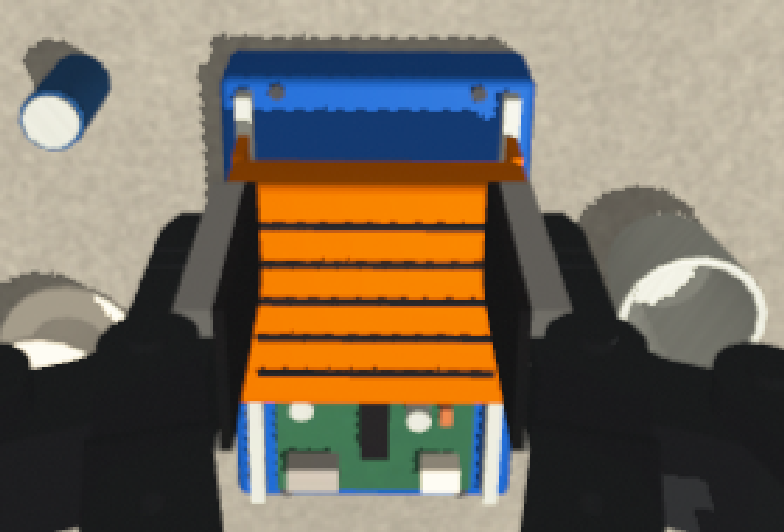

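The near edges agree: the guard face is at box x ≈ -79, and the box is offset about +2 to 3 mm in y from the top-view fit. I'll descend in front of the guard with TCP at box x -115, z 64.

Call:
step_arm --motion '[{"dr":[0,0,0],"slide":[-5,1,24],"jaw":37},{"dr":[0,0,0],"slide":[-10,2,48],"jaw":37},{"dr":[0,0,0],"slide":[-15,2,72],"jaw":37},{"dr":[0,0,0],"slide":[-20,2,96],"jaw":37},{"dr":[0,0,0],"slide":[-25,2,120],"jaw":37},{"dr":[0,0,0],"slide":[-30,2,144],"jaw":37},{"dr":[0,0,0],"slide":[-35,2,160],"jaw":37},{"dr":[0,0,0],"slide":[-38,2,167],"jaw":37}]'

```text
clock: 3.15
position: [447.9, 149.7, 63.3]
ee_rot: [0.153, 0.988, -0.001, -0.001]
contact_force: [0.6, 0.9, 0.9]
gripper_width: 36.9
grasp_force: 0.0
```

```bash
python3 - <<'E'
from h import *
s=arm.read_state();print(s['position'].round(1),s['contact_force'].round(1))
a=optics.get_image('wrist');b=optics.get_image('side')
cv2.imwrite('pics/w2.png',np.hstack([cv2.resize(a,(400,300)),cv2.resize(b[200:380,170:410],(400,300))]))
E
```

```text
[447.9 149.7  63.3] [0.6 0.9 0.9]
```

View pics/w2.png

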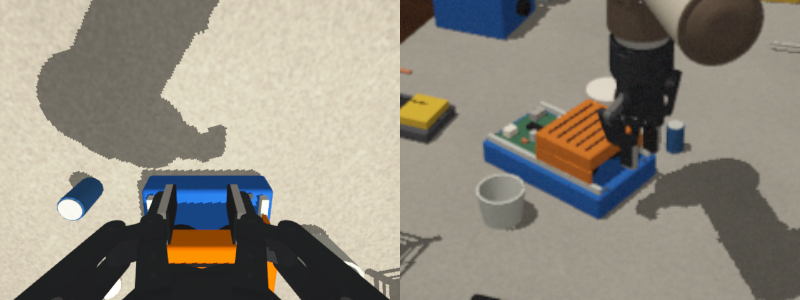

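The fingertips are down in front of the guard. In the wrist half the box centre is about 4 mm to +y of the finger centre, so I'll correct that while pushing.

Call:
step_arm --motion '[{"dr":[0,0,0],"slide":[-8,4,0],"jaw":37},{"dr":[0,0,0],"slide":[-18,4,0],"jaw":37},{"dr":[0,0,0],"slide":[-30,4,0],"jaw":37},{"dr":[0,0,0],"slide":[-43,4,0],"jaw":37},{"dr":[0,0,0],"slide":[-56,4,0],"jaw":37},{"dr":[0,0,0],"slide":[-68,4,0],"jaw":37},{"dr":[0,0,0],"slide":[-80,4,0],"jaw":37},{"dr":[0,0,0],"slide":[-90,4,0],"jaw":37}]'

```text
clock: 4.25
position: [535.7, 128.0, 64.2]
ee_rot: [0.152, 0.988, -0.0, -0.0]
contact_force: [-1.7, 1.4, 1.8]
gripper_width: 36.8
grasp_force: 1.0
```

Call:
step_arm --motion '[{"dr":[0,0,0],"slide":[-1,0,0],"jaw":37},{"dr":[0,0,0],"slide":[-2,0,0],"jaw":37},{"dr":[0,0,0],"slide":[-3,0,0],"jaw":37},{"dr":[0,0,0],"slide":[-4,0,0],"jaw":37},{"dr":[0,0,0],"slide":[-5,0,0],"jaw":37},{"dr":[0,0,0],"slide":[-6,0,0],"jaw":37},{"dr":[0,0,0],"slide":[-7,0,0],"jaw":37},{"dr":[0,0,0],"slide":[-7,0,0],"jaw":37}]'

```text
clock: 5.25
position: [541.8, 126.2, 64.2]
ee_rot: [0.152, 0.988, -0.0, -0.0]
contact_force: [-1.7, 0.8, -1.4]
gripper_width: 36.8
grasp_force: 0.6
```

Call:
step_arm --motion '[{"dr":[0,0,0],"slide":[-1,0,0],"jaw":37},{"dr":[0,0,0],"slide":[-2,0,0],"jaw":37},{"dr":[0,0,0],"slide":[-3,0,0],"jaw":37},{"dr":[0,0,0],"slide":[-4,0,0],"jaw":37},{"dr":[0,0,0],"slide":[-5,0,0],"jaw":37},{"dr":[0,0,0],"slide":[-5,0,0],"jaw":37},{"dr":[0,0,0],"slide":[-5,0,0],"jaw":37},{"dr":[0,0,0],"slide":[-5,0,0],"jaw":37}]'

```text
clock: 6.25
position: [546.7, 124.8, 64.5]
ee_rot: [0.152, 0.988, 0.0, 0.0]
contact_force: [0.2, 0.5, 0.1]
gripper_width: 37.2
grasp_force: 0.5
```

Call:
step_arm --motion '[{"dr":[0,0,0],"slide":[-1,0,0],"jaw":37},{"dr":[0,0,0],"slide":[-2,0,0],"jaw":37},{"dr":[0,0,0],"slide":[-3,0,0],"jaw":37},{"dr":[0,0,0],"slide":[-4,0,0],"jaw":37},{"dr":[0,0,0],"slide":[-4,0,0],"jaw":37},{"dr":[0,0,0],"slide":[-4,0,0],"jaw":37},{"dr":[0,0,0],"slide":[-4,0,0],"jaw":37},{"dr":[0,0,0],"slide":[-4,0,0],"jaw":37}]'

```text
clock: 7.25
position: [547.5, 124.4, 64.4]
ee_rot: [0.152, 0.988, -0.0, -0.003]
contact_force: [-10.1, 6.7, 5.7]
gripper_width: 37.5
grasp_force: 6.2
```

The force rose to about 12 N at TCP box x -10.6, so the guard is on its stop. Backing off above the keys to look.

Call:
step_arm --motion '[{"dr":[0,0,0],"slide":[10,0,0],"jaw":37},{"dr":[0,0,0],"slide":[20,0,-10],"jaw":37},{"dr":[0,0,0],"slide":[30,0,-25],"jaw":37},{"dr":[0,0,0],"slide":[37,0,-40],"jaw":37},{"dr":[0,0,0],"slide":[37,0,-60],"jaw":37},{"dr":[0,0,0],"slide":[37,0,-60],"jaw":37},{"dr":[0,0,0],"slide":[37,0,-60],"jaw":37},{"dr":[0,0,0],"slide":[37,0,-60],"jaw":37}]'

```text
clock: 8.25
position: [514.6, 134.4, 123.6]
ee_rot: [0.152, 0.988, -0.0, -0.001]
contact_force: [0.2, 0.3, -0.2]
gripper_width: 37.1
grasp_force: 0.0
```

```bash
python3 - <<'E'
from h import *
s=arm.read_state();im=optics.get_image('wrist');cv2.imwrite('pics/w3.png',im)
K,W=cam('wrist',s);p=s['position'];print(p.round(1),s['contact_force'].round(1))
m=mask(im,(21,120,60),(36,255,255),(100,100,540,480));Rm=R.from_quat(s['ee_rot']).as_matrix()
for c in cv2.findContours(m,0,1)[0]:
    if cv2.contourArea(c)>60:
        x,y,w,h=cv2.boundingRect(c);e=(x+w/2,y+h/2)
        print(x,y,w,h,'tool xy',((ray(K,W,e,56)[0]-p)@Rm).round(1))
t=optics.get_image('top');cv2.imwrite('pics/t3.png',cv2.resize(t[140:270,180:350],None,fx=4,fy=4))
K,W=cam('top');g=big(mask(t,(5,150,80),(20,255,255),(200,140,340,280)));print(rect(ray(K,W,g,82)))
E
```

```text
[514.6 134.4 123.6] [ 0.2  0.3 -0.2]
341 234 38 39 tool xy [ 2.3 25.2 67.5]
266 234 38 39 tool xy [  2.3 -23.1  67.6]
((598.126953125, 102.3379898071289), (104.25879669189453, 90.08595275878906), 72.53018951416016)
```

View pics/w3.png

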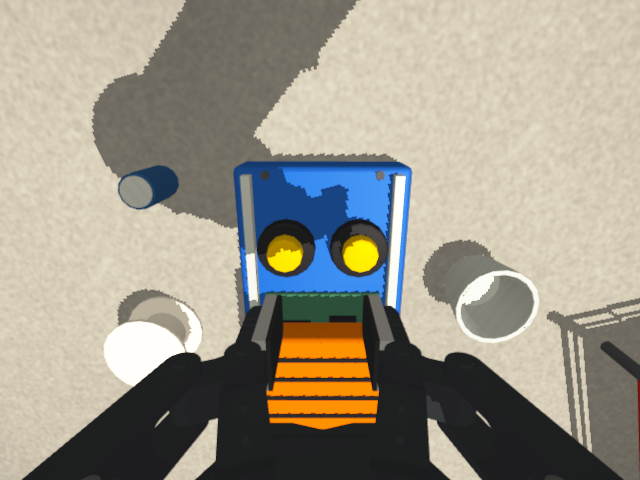

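The guard is fully back and both keys are uncovered, at (285,253) and (360,253). They measure 48 mm apart and sit about 1 mm +y and 1–2 mm +x of the tool. Descending to just above them.

Call:
step_arm --motion '[{"dr":[0,0,0],"slide":[1,1,10],"jaw":40},{"dr":[0,0,0],"slide":[1,1,25],"jaw":40},{"dr":[0,0,0],"slide":[1,1,40],"jaw":40},{"dr":[0,0,0],"slide":[1,1,52],"jaw":40},{"dr":[0,0,0],"slide":[1,1,60],"jaw":40},{"dr":[0,0,0],"slide":[1,1,64],"jaw":40},{"dr":[0,0,0],"slide":[1,1,66],"jaw":40},{"dr":[0,0,0],"slide":[1,1,66],"jaw":40}]'

```text
clock: 9.35
position: [514.6, 136.0, 58.5]
ee_rot: [0.152, 0.988, 0.0, 0.0]
contact_force: [0.9, 0.2, -0.3]
gripper_width: 39.7
grasp_force: 0.0
```

Call:
step_arm --motion '[{"dr":[0,0,0],"slide":[0,0,1],"jaw":40},{"dr":[0,0,0],"slide":[0,0,2],"jaw":40},{"dr":[0,0,0],"slide":[0,0,3],"jaw":40},{"dr":[0,0,0],"slide":[0,0,4],"jaw":40},{"dr":[0,0,0],"slide":[0,0,5],"jaw":40},{"dr":[0,0,0],"slide":[0,0,5],"jaw":40},{"dr":[0,0,0],"slide":[0,0,5],"jaw":40},{"dr":[0,0,0],"slide":[0,0,5],"jaw":40}]'

```text
clock: 10.35
position: [514.4, 135.9, 53.4]
ee_rot: [0.152, 0.988, 0.0, 0.0]
contact_force: [-0.9, 0.2, 3.3]
gripper_width: 40.0
grasp_force: 1.5
```

Call:
step_arm --motion '[{"dr":[0,0,0],"slide":[0,0,1],"jaw":40},{"dr":[0,0,0],"slide":[0,0,2],"jaw":40},{"dr":[0,0,0],"slide":[0,0,3],"jaw":40},{"dr":[0,0,0],"slide":[0,0,4],"jaw":40},{"dr":[0,0,0],"slide":[0,0,4],"jaw":40},{"dr":[0,0,0],"slide":[0,0,4],"jaw":40},{"dr":[0,0,0],"slide":[0,0,4],"jaw":40},{"dr":[0,0,0],"slide":[0,0,4],"jaw":40}]'

```text
clock: 11.35
position: [514.4, 135.9, 49.7]
ee_rot: [0.152, 0.988, 0.0, 0.0]
contact_force: [-2.3, -0.4, 7.3]
gripper_width: 39.9
grasp_force: 3.3
```

Call:
step_arm --motion '[{"dr":[0,0,0],"slide":[0,0,1],"jaw":40},{"dr":[0,0,0],"slide":[0,0,2],"jaw":40},{"dr":[0,0,0],"slide":[0,0,2.5],"jaw":40},{"dr":[0,0,0],"slide":[0,0,3],"jaw":40},{"dr":[0,0,0],"slide":[0,0,3],"jaw":40},{"dr":[0,0,0],"slide":[0,0,3],"jaw":40},{"dr":[0,0,0],"slide":[0,0,3],"jaw":40},{"dr":[0,0,0],"slide":[0,0,3],"jaw":40}]'

```text
clock: 12.35
position: [514.5, 136.0, 48.4]
ee_rot: [0.151, 0.988, -0.0, 0.0]
contact_force: [-6.3, -0.4, 17.5]
gripper_width: 40.3
grasp_force: 8.8
```

The total is 17.5 N against 8 N for two full presses, with 6 mm of travel, so the keys are at their stops. I'll hold, and check that the load is symmetric.

Call:
step_arm --motion '[{"dr":[0,0,0],"slide":[0,0,0.5],"jaw":40},{"dr":[0,0,0],"slide":[0,0,0.5],"jaw":40},{"dr":[0,0,0],"slide":[0,0,0.5],"jaw":40},{"dr":[0,0,0],"slide":[0,0,0.5],"jaw":40},{"dr":[0,0,0],"slide":[0,0,0.5],"jaw":40},{"dr":[0,0,0],"slide":[0,0,0.5],"jaw":40},{"dr":[0,0,0],"slide":[0,0,0.5],"jaw":40},{"dr":[0,0,0],"slide":[0,0,0.5],"jaw":40}]'

```text
clock: 13.35
position: [514.5, 136.0, 48.4]
ee_rot: [0.151, 0.989, -0.0, 0.0]
contact_force: [-7.7, -0.5, 19.9]
gripper_width: 40.2
grasp_force: 10.3
```

```bash
python3 - <<'E'
from h import *
s=arm.read_state();print(s['position'].round(1),s['contact_force'].round(1),s['wrist_torque'].round(3),s['grasp_force'])
im=optics.get_image('wrist');cv2.imwrite('pics/w4.png',cv2.resize(im[190:350,210:440],None,fx=3,fy=3))
E
```

```text
[514.5 136.   48.4] [-7.7 -0.5 19.9] [-7.400e-02  2.105e+00  2.000e-03] 10.306371892802417
```

View pics/w4.png

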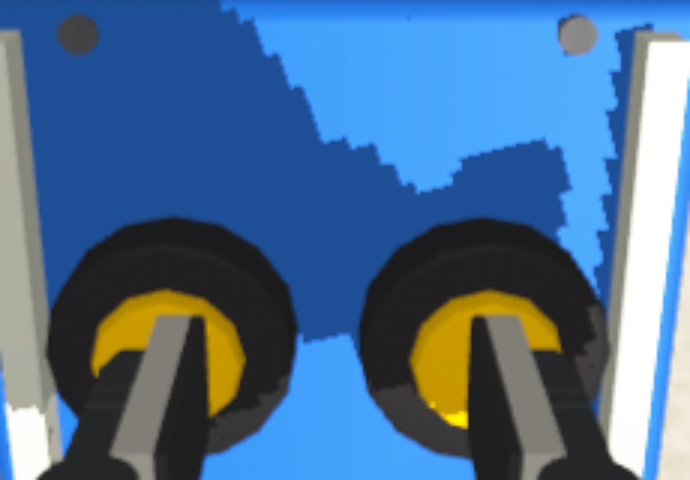

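Call:
step_arm --motion '[{"dr":[0,0,0],"slide":[0,0,0],"jaw":40},{"dr":[0,0,0],"slide":[0,0,0],"jaw":40},{"dr":[0,0,0],"slide":[0,0,0],"jaw":40},{"dr":[0,0,0],"slide":[0,0,0],"jaw":40},{"dr":[0,0,0],"slide":[0,0,0],"jaw":40},{"dr":[0,0,0],"slide":[0,0,0],"jaw":40},{"dr":[0,0,0],"slide":[0,0,0],"jaw":40},{"dr":[0,0,0],"slide":[0,0,0],"jaw":40}]'

```text
clock: 14.4
position: [514.5, 136.0, 48.4]
ee_rot: [0.151, 0.989, -0.0, 0.0]
contact_force: [-7.4, -0.3, 20.8]
gripper_width: 40.0
grasp_force: 10.3
```

The crop shows both fingertips centred on their keys, at (170,355) and (485,360) in the crop, and the load is balanced. One more second of hold, then lift straight up and away.

Call:
step_arm --motion '[{"dr":[0,0,0],"slide":[0,0,0],"jaw":40},{"dr":[0,0,0],"slide":[0,0,0],"jaw":40},{"dr":[0,0,0],"slide":[0,0,0],"jaw":40},{"dr":[0,0,0],"slide":[0,0,0],"jaw":40},{"dr":[0,0,0],"slide":[0,0,0],"jaw":40},{"dr":[0,0,0],"slide":[0,0,0],"jaw":40},{"dr":[0,0,0],"slide":[0,0,0],"jaw":40},{"dr":[0,0,0],"slide":[0,0,0],"jaw":40}]'

```text
clock: 15.4
position: [514.5, 136.0, 48.4]
ee_rot: [0.151, 0.989, -0.0, 0.0]
contact_force: [-7.1, -0.5, 20.3]
gripper_width: 40.1
grasp_force: 10.3
```

Call:
step_arm --motion '[{"dr":[0,0,0],"slide":[0,0,-4],"jaw":40},{"dr":[0,0,0],"slide":[0,0,-9],"jaw":40},{"dr":[0,0,0],"slide":[0,0,-18],"jaw":40},{"dr":[0,0,0],"slide":[0,0,-30],"jaw":40},{"dr":[0,0,0],"slide":[0,0,-50],"jaw":40},{"dr":[0,0,0],"slide":[0,0,-75],"jaw":40},{"dr":[0,0,0],"slide":[0,0,-95],"jaw":40},{"dr":[0,0,0],"slide":[0,0,-100],"jaw":40}]'

```text
clock: 16.4
position: [515.2, 136.4, 147.5]
ee_rot: [0.152, 0.988, 0.001, 0.001]
contact_force: [0.6, -0.7, -0.2]
gripper_width: 39.7
grasp_force: 0.0
```

Call:
step_arm --motion '[{"dr":[0,0,0],"slide":[10,0,-10],"jaw":40},{"dr":[0,0,0],"slide":[20,0,-20],"jaw":40},{"dr":[0,0,0],"slide":[40,0,-40],"jaw":40},{"dr":[0,0,0],"slide":[50,0,-50],"jaw":40},{"dr":[0,0,0],"slide":[60,0,-60],"jaw":40},{"dr":[0,0,0],"slide":[60,0,-60],"jaw":40},{"dr":[0,0,0],"slide":[60,0,-60],"jaw":40},{"dr":[0,0,0],"slide":[60,0,-60],"jaw":40}]'

```text
clock: 17.4
position: [457.2, 153.7, 205.2]
ee_rot: [0.152, 0.988, -0.0, -0.0]
contact_force: [0.2, -0.6, -0.0]
gripper_width: 40.2
grasp_force: 0.0
```

```bash
python3 - <<'E'
from h import *
w=optics.get_image('wrist');b=optics.get_image('side')
cv2.imwrite('pics/w5.png',np.hstack([cv2.resize(w,(400,300)),cv2.resize(b[150:450,150:550],(400,300))]))
E
```

```text
(no output)
```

View pics/w5.png

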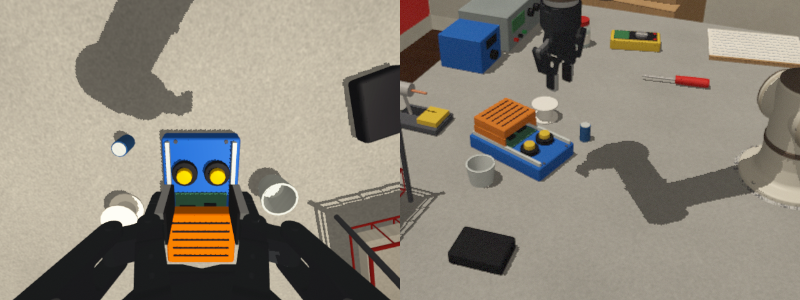

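The guard is fully back, both keys are up at (185,176) and (215,175), all loose things stand where they were, and the arm is clear.

```bash
python3 -c "
from bench import arm
print(arm.job_done())"
```

```text
the job is handed in; nothing more can be done
None
```

I pushed the guard back to its stop, held both keys fully down together for about 3 s and released them, left the loose things undisturbed, and handed the job in; no verdict was returned.

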